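# Clear the tape roll off the sample bath's lid and hold the lid open

## Task

Lift the roll of sealing tape up off the spindle on the sample bath's lid while the lid is still shut, and set it down gently, lying flat, in the shallow steel tray. Then raise the lid by its bar handle and hold it open at 50 degrees from shut (give or take 5), so that a colleague can read the sample bottles inside; the lid falls shut by itself, so finish while still holding it there, steady. Leave the tube rack and the two reagent bottles where they are.

Things in the scene. Friction and masses are not known exactly. Their poses are not given: they have to be found in the camera images.
- roll_center (a point): Centre (half-way up) of the loose roll of white tape: a plain ring of 62 mm outer diameter, 40 mm high, with a 26 mm hole, axis upright (its z), about 90 g. It starts on the lid's spindle, resting on the lid, its underside 105 mm and its centre 125 mm above the work surface; it slides straight up off the spindle (raise it at least 55 mm to be clear).
- spindle_foot (a point): Foot of the upright spindle (18 mm thick, 50 mm tall, slightly tapered tip) fixed on the upper face of the lid, on the lid's middle line, 95 mm from the hinge. It turns with the lid; z runs up along the spindle. When the lid is shut it is 105 mm above the work surface.
- lid_handle (a point): Middle of the lid's handle: a round steel bar 10 mm thick and 130 mm long, held at its two ends by arms, parallel to the hinge, 45 mm out beyond the lid's free edge on the robot's side, with open space before, behind and below it. When shut its centre is 103 mm above the work surface. Its y axis runs along the bar, x points from the bar to the hinge in the lid's plane, z is the lid's upward normal (they turn with the lid). The bar's centre line is 230 mm from the hinge axis.
- lid_hinge (a point): Middle of the lid's hinge line, on the bath's far top edge, 100 mm above the work surface. The hinge line runs along this frame's y axis; x points away from the handle, z is the lid's upward normal (frame turns with the lid). Opening carries the handle up and towards the far side (away from the robot).
- lid (a joint): Lid angle in rad: 0 shut (lid level), growing as it opens; stop at 1.2. 50 degrees is 0.873, where the bar's centre is about 278 mm above the work surface. The lid is a 185 x 226 x 5 mm metal plate of about 0.55 kg with a nearly frictionless hinge; it falls shut from any angle when let go (about 3 N at the handle holds it up).
- bath: Open-topped sheet-steel sample bath under the lid, fixed to the bench: 180 mm (x) by 220 mm (y) by 100 mm high, with small bottles in it. Origin at the centre of its underside on the work surface; +x points to the hinge side, -x to the handle side. It stands turned up to 0.25 rad either way.
- tray: Empty shallow open steel tray fixed on the bench, 160 x 160 mm outside, walls 3 mm thick and 18 mm high, floor 3 mm thick (its top 3 mm above the work surface). Origin at the centre of its underside. It stands to the left or to the right of the bath.
- rack: Bystander: white plastic test-tube rack, 90 x 150 mm, 102 mm tall with its tubes, loose, on the side of the bath away from the tray. Origin at the centre of its underside.
- bottle_a: Bystander: loose stoppered glass bottle, 74 mm diameter, 150 mm tall, in the far left. Origin at the centre of its underside.
- bottle_b: Bystander: loose stoppered glass bottle, 64 mm diameter, 125 mm tall, in the far right. Origin at the centre of its underside.
Things that resemble listed ones, but are neither listed nor needed, are in the scene too. Of the things that look like the tray, the middle-sized one is meant.

How it is judged:
By the outcome, as a careful person would: the job done as asked, in the order asked, and still so for the second after the job is handed in, while the arm keeps its last pose, push and grip.
It also fails if it takes over 61 s, if anything falls off the work surface, if the arm or the gripper's body presses on something with over 40 N, if the wrist force passes 120 N, or if a joint passes its speed limit or range.

## Robot

A 6-joint arm with a two-finger parallel gripper is mounted at the origin on the work surface. World frame = base frame: x ahead of the robot, y to its left, z up, the work surface at z = 0. Lengths are in mm, angles in rad, forces in N, time in s.
With the tool pointing down it reaches from about 300 to 775 mm from the base axis. Payload 14.6 kg.
Tool frame: the origin (TCP) lies at the very end of the fingers, on their centre line; the grasp point (between the pads) lies 19 mm behind it; z points along the fingers, y is the line along which they close (so a half turn about z gives the same grasp; the last joint's range is limited). The gripper opens to 94 mm and grips with 3 to 60 N. Pads are 16 mm wide; open, the fingers measure 119 mm over their backs; the gripper's body (75 mm by 177 mm) begins 78 mm behind the grasp point.
Start: joints at [-1.275, 0.3, 1.521, -0, 1.321, -0.067], TCP at [195.184, -514.191, 205.446] pointing down, gripper open.
Joint ranges: [-3.03, 3.03], [-0.79, 2.21], [0.23, 2.52], [-1.04, 4.18], [0, 3.07], [-2.55, 2.55]. Speed limits (rad/s): [2.22, 2.22, 2.57, 3.14, 3.14, 3.14].

## Interface

Orientations are given as [roll, pitch, yaw] about the fixed x, y, z axes, in that order (R = Rz(yaw) Ry(pitch) Rx(roll)).
In Python, from cell import manip gives the robot as it stands. The module is installed in compiled form; this text tells all that it offers.
- The arm moves only by the shell command python3 -m inch 'ROWS' [FORCE]. ROWS is JSON, a list of rows, each an object of numbers: "gripper": the opening, from 0 (shut) to 1 (fully open); "dx", "dy", "dz": the shift along the world's x, y, z in m; "wx", "wy", "wz": the turn, a rotation vector about the world's x, y, z in degrees. A call has exactly 5 rows; each row is the pose to reach, as a shift and turn from the pose commanded when the call began; what a row does not reach only later rows make up. A row lasts 1/12 s, in which the tool goes at most 41.7 mm and 7.16 degrees, less where a joint would pass 70% of its speed; a pose out of reach is approached as far as the arm can. A call with a gripper value outside its range is refused whole. The fingers move at their own pace and stop on an object; FORCE is the grip in N (left out, the last holds). Time passes only in rows, so rows that repeat a pose let the fingers close, or fill a call up. It gives the time, the measured TCP pose, the force, the opening and the grip force at its end, in the units of the state.
- manip.read_state(): the state, without advancing time (a new reading comes with each control period).
- manip.camera(name): name is "scene" or "side" or "wrist"; returns the picture (420x560x3 uint8, blue, green, red); there is no depth.
- manip.camera_info(name): a dict with "camera_matrix" (3x3 intrinsics, pixels), "R" (3x3) and "t" (3): a world point X has camera coordinates R X + t; the wrist camera has in their place "tool_from_camera" (4x4, takes a point from camera to tool coordinates, whose origin is the TCP and whose axes are the flange's). Camera axes: x right, y down, z forward; pixel columns grow to the right and rows downward; lengths in mm; the calibration is good to about 2 mm. A picture is of the moment at which its call begins: read the wrist's pose just before it. camera_info takes no time and is no camera call.
- manip.sign_off(): hands the job in; it is judged then, once.
The state is a dict: "clock": time; "joints": joint angles; "qd": joint speeds; "effort": joint torques, N m; "eef_pos": TCP position; "eef_rot": TCP orientation; "wrist_force": force on the tool from outside, world axes, zero at the start; "moment": the same for the moment, N m; "finger_gap": finger opening in mm; "finger_force": force on a finger pad.
Only numpy, scipy, OpenCV 4.12 (cv2) and the standard library are available. Lean on these libraries where they do the work, as an engineer would, in place of code of your own. Each camera call takes 0.05 s, during which the arm holds its last target. There are 200 camera calls.

## Working session

There is one attempt and no reset: what is moved stays moved. The work goes in short steps, Python scripts to look and compute and a shell command to move; the robot and the scene stay as the last step left them, time stands still between calls to the robot, and variables do not carry over. Pictures are saved under pics/ and viewed, at most 10 in all, crops included, and the job is handed in when it is done.

```bash
mkdir -p pics; cat > h.py <<'E'
import numpy as np, cv2
from scipy.spatial.transform import Rotation as Ro
from cell import manip
def ray(name,px,st=None):
    i=manip.camera_info(name);K=np.array(i["camera_matrix"])
    d=np.linalg.inv(K)@np.array([px[0],px[1],1.])
    if name=="wrist":
        T=np.array(i["tool_from_camera"]);st=st or manip.read_state()
        R=Ro.from_euler('xyz',st["eef_rot"]).as_matrix();p=np.array(st["eef_pos"])
        return p+R@T[:3,3],R@T[:3,:3]@d
    R=np.array(i["R"]);t=np.array(i["t"])
    return -R.T@t,R.T@d
def onz(name,px,z,st=None):
    o,d=ray(name,px,st);return o+d*(z-o[2])/d[2]
def proj(name,X):
    i=manip.camera_info(name);c=np.array(i["R"])@np.array(X,float)+np.array(i["t"])
    u=np.array(i["camera_matrix"])@c;return u[:2]/u[2]
E
python3 - <<'E'
from h import *
a=manip.camera("scene");b=manip.camera("side")
cv2.imwrite("pics/scene.png",a);cv2.imwrite("pics/side.png",b)
print(manip.read_state())
for n in("scene","side"): print(ray(n,(280,210)))
E
```

```text
{'clock': 0.1, 'joints': array([-1.27461685e+00,  3.00377245e-01,  1.52152850e+00, -5.25519656e-06,
        1.32067606e+00, -6.66080157e-02]), 'qd': array([-4.80221556e-04,  4.10627344e-04, -2.95866289e-04,  1.04825190e-03,
        5.97894195e-04,  8.92299408e-05]), 'effort': array([-1.11083114e-03, -5.32646763e+01, -3.53282797e+01,  7.08971894e-02,
        2.35205231e-02, -4.72762360e-05]), 'eef_pos': array([ 195.10855638, -513.98076438,  204.96004957]), 'eef_rot': array([-3.14060536e+00, -6.07577054e-05,  3.62788764e-01]), 'wrist_force': array([ 0.30512464, -0.30277622, -0.4721772 ]), 'moment': array([-0.00033929, -0.02933609, -0.02221489]), 'finger_force': 0.0, 'finger_gap': 93.74147706747397}
(array([1328.23516969,  137.66846273,  873.27676711]), array([-0.74211247, -0.17669339, -0.64663613]))
(array([  330.87923137, -1363.22137784,  1312.60460509]), array([ 0.04511675,  0.72225472, -0.690566  ]))
```

View pics/scene.png

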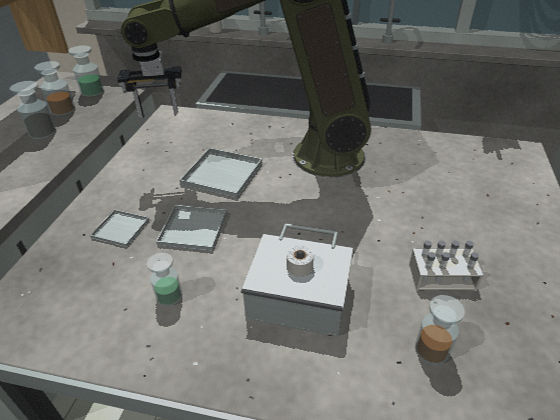

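View pics/side.png

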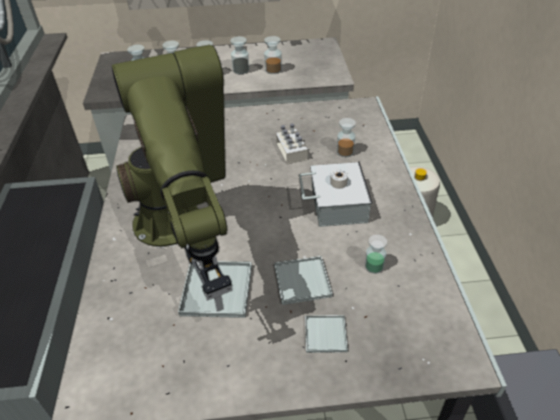

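Scene: the lid and roll are at (300,258), with the handle bar from (284,227) to (337,233). The tube rack is at (447,265) and the bottles are at (165,280) and (437,328).
Tray candidates, scene pixels: (222,172) looks largest, (192,228) middle, (120,228) smallest. The only roll candidate is (300,258). I'll measure the trays and take a close crop to check.

```bash
python3 - <<'E'
from h import *
a=cv2.imread("pics/scene.png");b=cv2.imread("pics/side.png")
T={"big":[(215,150),(262,161),(232,196),(181,182)],"mid":[(172,206),(227,208),(212,250),(158,244)],"small":[(120,211),(149,220),(130,246),(92,236)]}
for k,v in T.items():
    P=np.array([onz("scene",p,18)[:2] for p in v]);print(k,P.mean(0).round(),[round(float(np.linalg.norm(P[i]-P[i-1]))) for i in range(4)])
T={"big":[(192,263),(253,263),(248,315),(180,313)],"mid":[(275,263),(326,258),(333,296),(281,301)],"small":[(306,317),(347,317),(348,350),(307,352)]}
for k,v in T.items():
    P=np.array([onz("side",p,18)[:2] for p in v]);print(k,P.mean(0).round(),[round(float(np.linalg.norm(P[i]-P[i-1]))) for i in range(4)])
c1=cv2.resize(a[200:320,150:370],None,fx=3.2,fy=3.2,interpolation=cv2.INTER_CUBIC)[:, :]
c2=cv2.resize(b[150:230,280:390],None,fx=2.6,fy=2.6,interpolation=cv2.INTER_CUBIC)
c=np.zeros((c1.shape[0]+c2.shape[0],704,3),np.uint8);c[:c1.shape[0],:704]=c1;c[c1.shape[0]:,:c2.shape[1]]=c2
cv2.imwrite("pics/crop1.png",c);print(c.shape)
E
```

```text
big [ 192. -325.] [207, 183, 209, 186]
mid [ 466. -325.] [162, 167, 177, 153]
small [ 514. -517.] [118, 104, 110, 124]
big [ 189. -339.] [198, 203, 205, 208]
mid [ 462. -337.] [155, 171, 156, 163]
small [ 504. -546.] [117, 123, 111, 117]
(592, 704, 3)
```

View pics/crop1.png

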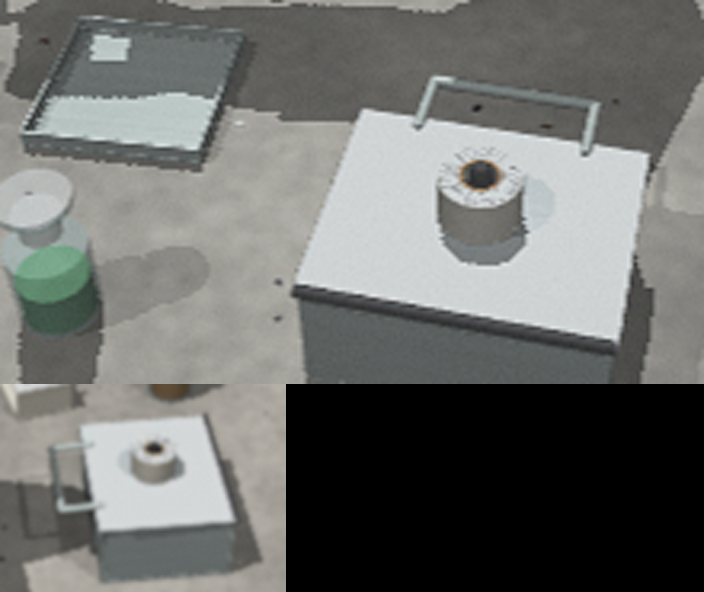

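The crop shows the roll on the lid at scene (300,255), the bar's ends at (287,225) and (337,232), and the middle-sized tray, empty, at (192,228). Its measured side of about 160 mm confirms it.

```bash
python3 - <<'E'
from h import *
print("roll",onz("scene",(300.3,255.2),145).round(),onz("side",(339.2,175.3),145).round())
h=[onz("scene",p,105) for p in((287.5,225),(336.6,232.2))];print("bar sc",np.round(h))
g=[onz("side",p,105) for p in((300.4,174.6),(303.8,197.3))];print("bar si",np.round(g))
L=np.array([onz("scene",p,105)[:2] for p in((263.4,234.4),(353.1,247.8),(342.8,307.8),(242.2,290.6))]);print("lid",L.round(),L.mean(0))
d=L[0]-L[1]+L[3]-L[2];print("hinge dir ang",np.degrees(np.arctan2(d[1],d[0])))
d=h[0]-h[1];print(np.degrees(np.arctan2(d[1],d[0])))
d=g[1]-g[0];print(np.degrees(np.arctan2(d[1],d[0])))
i=manip.camera_info("wrist");print(np.round(i["tool_from_camera"],2),i["camera_matrix"])
print(np.degrees(manip.read_state()["eef_rot"]))
E
```

```text
roll [637.  18. 145.] [633.  10. 145.]
bar sc [[501. -40. 105.]
 [502.  86. 105.]]
bar si [[502.  79. 105.]
 [499. -46. 105.]]
lid [[547. -92.]
 [549. 132.]
 [732. 128.]
 [731. -93.]] [639.68614077  18.6698296 ]
hinge dir ang -90.26013600304307
-90.53103771360017
-91.421912977616
[[  -0.     -0.97   -0.23   67.57]
 [   1.     -0.      0.     -0.34]
 [  -0.     -0.23    0.97 -178.88]
 [   0.      0.      0.      1.  ]] [[317.55213232   0.         282.82979307]
 [  0.         317.55213232 212.63314928]
 [  0.           0.           1.        ]]
[-1.79943432e+02 -3.48116009e-03  2.07862650e+01]
```

```bash
R='x'; 
python3 -m inch '[{"gripper":1,"dx":0.02,"dy":0.02,"dz":0.03,"wz":4},{"gripper":1,"dx":0.04,"dy":0.045,"dz":0.06,"wz":8},{"gripper":1,"dx":0.06,"dy":0.07,"dz":0.1,"wz":12},{"gripper":1,"dx":0.08,"dy":0.1,"dz":0.1,"wz":16},{"gripper":1,"dx":0.1,"dy":0.13,"dz":0.1,"wz":20}]'
python3 -m inch '[{"gripper":1,"dx":0.025,"dy":0.03,"wz":5},{"gripper":1,"dx":0.05,"dy":0.06,"wz":10},{"gripper":1,"dx":0.075,"dy":0.09,"wz":15},{"gripper":1,"dx":0.1,"dy":0.12,"wz":20},{"gripper":1,"dx":0.12,"dy":0.145,"wz":25}]'
python3 -m inch '[{"gripper":1,"dx":0.025,"dy":0.03,"wz":5},{"gripper":1,"dx":0.05,"dy":0.06,"wz":10},{"gripper":1,"dx":0.075,"dy":0.09,"wz":15},{"gripper":1,"dx":0.1,"dy":0.12,"wz":20},{"gripper":1,"dx":0.12,"dy":0.145,"wz":24}]'
python3 -m inch '[{"gripper":1,"dx":0.025,"dy":0.03},{"gripper":1,"dx":0.05,"dy":0.06},{"gripper":1,"dx":0.075,"dy":0.09},{"gripper":1,"dx":0.085,"dy":0.108},{"gripper":1,"dx":0.085,"dy":0.108}]'
python3 -m inch '[{"gripper":1},{"gripper":1},{"gripper":1},{"gripper":1},{"gripper":1}]'
python3 - <<'E'
from h import *
s=manip.read_state();a=manip.camera("wrist");cv2.imwrite("pics/w1.png",a)
import json;json.dump({k:list(map(float,s[k])) for k in("eef_pos","eef_rot")},open("w1.json","w"))
E
```

```text
validation failed for argument at $[0]...
validation failed for argument at $[0]...
validation failed for argument at $[0]...
validation failed for argument at $[0]...
validation failed for argument at $[0]...
```

View pics/w1.png

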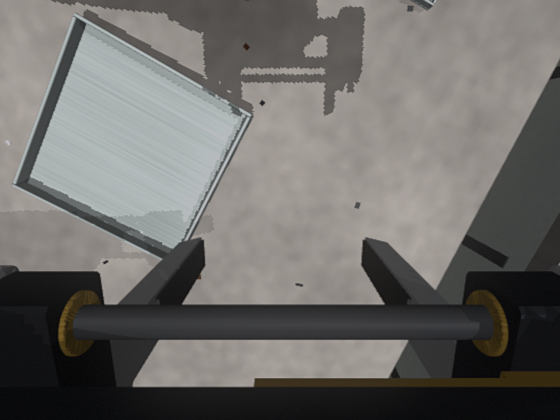

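All the calls were refused, so the arm is still at the start; this view shows the large tray at (130,130). I'll try rows with every key given.

```bash
python3 -m inch '[{"gripper":1.0,"dx":0.02,"dy":0.02,"dz":0.03,"wx":0,"wy":0,"wz":4},{"gripper":1.0,"dx":0.04,"dy":0.045,"dz":0.06,"wx":0,"wy":0,"wz":8},{"gripper":1.0,"dx":0.06,"dy":0.07,"dz":0.1,"wx":0,"wy":0,"wz":12},{"gripper":1.0,"dx":0.08,"dy":0.1,"dz":0.1,"wx":0,"wy":0,"wz":16},{"gripper":1.0,"dx":0.1,"dy":0.13,"dz":0.1,"wx":0,"wy":0,"wz":20}]'
```

```text
clock: 0.57
eef_pos: [296.1, -383.4, 307.9]
eef_rot: [3.138, 0.0, 0.714]
wrist_force: [0.7, -0.9, -0.5]
finger_gap: 94.3
finger_force: 0.0
```

```bash

python3 -m inch '[{"gripper":1,"dx":0.025,"dy":0.03,"dz":0,"wx":0,"wy":0,"wz":5},{"gripper":1,"dx":0.05,"dy":0.06,"dz":0,"wx":0,"wy":0,"wz":10},{"gripper":1,"dx":0.075,"dy":0.09,"dz":0,"wx":0,"wy":0,"wz":15},{"gripper":1,"dx":0.1,"dy":0.12,"dz":0,"wx":0,"wy":0,"wz":20},{"gripper":1,"dx":0.12,"dy":0.145,"dz":0,"wx":0,"wy":0,"wz":25}]'
python3 -m inch '[{"gripper":1,"dx":0.025,"dy":0.03,"dz":0,"wx":0,"wy":0,"wz":5},{"gripper":1,"dx":0.05,"dy":0.06,"dz":0,"wx":0,"wy":0,"wz":10},{"gripper":1,"dx":0.075,"dy":0.09,"dz":0,"wx":0,"wy":0,"wz":15},{"gripper":1,"dx":0.1,"dy":0.12,"dz":0,"wx":0,"wy":0,"wz":20},{"gripper":1,"dx":0.12,"dy":0.145,"dz":0,"wx":0,"wy":0,"wz":24}]'
python3 -m inch '[{"gripper":1,"dx":0.025,"dy":0.03,"dz":0,"wx":0,"wy":0,"wz":0},{"gripper":1,"dx":0.05,"dy":0.06,"dz":0,"wx":0,"wy":0,"wz":0},{"gripper":1,"dx":0.075,"dy":0.09,"dz":0,"wx":0,"wy":0,"wz":0},{"gripper":1,"dx":0.098,"dy":0.108,"dz":0,"wx":0,"wy":0,"wz":0},{"gripper":1,"dx":0.098,"dy":0.108,"dz":0,"wx":0,"wy":0,"wz":0}]'
python3 - <<'E'
from h import *
s=manip.read_state();a=manip.camera("wrist");cv2.imwrite("pics/w2.png",a)
import json;json.dump({k:list(map(float,s[k])) for k in("eef_pos","eef_rot")},open("w2.json","w"));print(s["clock"],s["eef_pos"],s["joints"])
E
```

```text
clock: 0.98
eef_pos: [416.3, -237.0, 305.5]
eef_rot: [3.142, -0.0, 1.153]
wrist_force: [0.2, -0.6, 1.2]
finger_gap: 93.9
finger_force: 0.0
clock: 1.4
eef_pos: [536.3, -91.9, 305.2]
eef_rot: [-3.141, -0.0, 1.572]
wrist_force: [0.1, -0.3, -0.3]
finger_gap: 94.2
finger_force: 0.0
clock: 1.82
eef_pos: [635.2, 17.4, 303.3]
eef_rot: [-3.139, -0.001, 1.571]
wrist_force: [0.0, -0.2, -0.8]
finger_gap: 94.1
finger_force: 0.0
1.8167 [635.24286669  17.44466173 303.29145167] [-3.03964997e-02  4.55531275e-01  1.08695750e+00  5.27860631e-04
  1.60162172e+00 -3.01892643e-02]
```

View pics/w2.png

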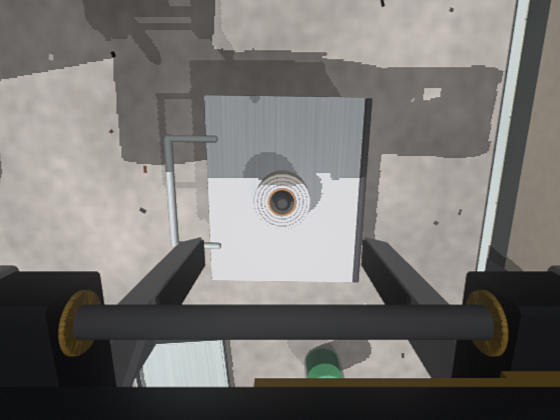

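The wrist view shows the roll, with its hole at (282,201), and the bar running from (169,138) to (173,246). The fingers straddle the roll along the image's horizontal, which is world x.

```bash
python3 - <<'E'
from h import *
import json
s=json.load(open("w2.json"))
print("roll",onz("wrist",(282,200.5),145,s).round(1))
for p in((169,138),(173,246)):print("bar",onz("wrist",p,103,s).round(1))
for p in((205,96),(365,97.5),(359,282),(211,283)):print("lid",onz("wrist",p,105,s).round(1))
E
```

```text
roll [634.   17.6 145. ]
bar [502.5  83.4 103. ]
bar [496.3 -49.2 103. ]
lid [547.5 129.3 105. ]
lid [727.2 127.5 105. ]
lid [732.9 -97.4 105. ]
lid [542.  -98.9 105. ]
```

```bash

python3 -m inch '[{"gripper":1,"dx":-0.001,"dy":0,"dz":-0.03,"wx":0,"wy":0,"wz":0},{"gripper":1,"dx":-0.001,"dy":0,"dz":-0.06,"wx":0,"wy":0,"wz":0},{"gripper":1,"dx":-0.001,"dy":0,"dz":-0.09,"wx":0,"wy":0,"wz":0},{"gripper":1,"dx":-0.001,"dy":0,"dz":-0.12,"wx":0,"wy":0,"wz":0},{"gripper":1,"dx":-0.001,"dy":0,"dz":-0.14,"wx":0,"wy":0,"wz":0}]'
python3 -m inch '[{"gripper":1,"dx":0,"dy":0,"dz":-0.015,"wx":0,"wy":0,"wz":0},{"gripper":1,"dx":0,"dy":0,"dz":-0.03,"wx":0,"wy":0,"wz":0},{"gripper":1,"dx":0,"dy":0,"dz":-0.04,"wx":0,"wy":0,"wz":0},{"gripper":1,"dx":0,"dy":0,"dz":-0.046,"wx":0,"wy":0,"wz":0},{"gripper":1,"dx":0,"dy":0,"dz":-0.046,"wx":0,"wy":0,"wz":0}]'
```

```text
clock: 2.28
eef_pos: [630.7, 12.9, 162.7]
eef_rot: [-3.139, 0.0, 1.566]
wrist_force: [-0.3, -0.7, -0.3]
finger_gap: 94.1
finger_force: 0.0
clock: 2.7
eef_pos: [631.6, 13.3, 118.6]
eef_rot: [-3.14, -0.0, 1.567]
wrist_force: [-0.4, 0.2, 0.5]
finger_gap: 94.3
finger_force: 0.0
```

```bash

python3 -m inch '[{"gripper":1,"dx":0.003,"dy":0.004,"dz":-0.004,"wx":0,"wy":0,"wz":0},{"gripper":1,"dx":0.003,"dy":0.004,"dz":-0.004,"wx":0,"wy":0,"wz":0},{"gripper":0.5,"dx":0.003,"dy":0.004,"dz":-0.004,"wx":0,"wy":0,"wz":0},{"gripper":0.5,"dx":0.003,"dy":0.004,"dz":-0.004,"wx":0,"wy":0,"wz":0},{"gripper":0.5,"dx":0.003,"dy":0.004,"dz":-0.004,"wx":0,"wy":0,"wz":0}]' 20
python3 -m inch '[{"gripper":0.4,"dx":0,"dy":0,"dz":0,"wx":0,"wy":0,"wz":0},{"gripper":0.4,"dx":0,"dy":0,"dz":0,"wx":0,"wy":0,"wz":0},{"gripper":0.4,"dx":0,"dy":0,"dz":0,"wx":0,"wy":0,"wz":0},{"gripper":0.4,"dx":0,"dy":0,"dz":0,"wx":0,"wy":0,"wz":0},{"gripper":0.4,"dx":0,"dy":0,"dz":0,"wx":0,"wy":0,"wz":0}]' 20
```

```text
clock: 3.12
eef_pos: [635.3, 17.8, 115.9]
eef_rot: [3.141, 0.0, 1.567]
wrist_force: [-0.0, -0.8, 0.8]
finger_gap: 77.3
finger_force: 0.0
clock: 3.53
eef_pos: [635.2, 17.8, 115.6]
eef_rot: [3.142, 0.0, 1.567]
wrist_force: [-0.6, -0.6, 1.4]
finger_gap: 61.8
finger_force: 20.0
```

Gripped at 61.8 mm with 20 N. Next I lift slowly.

```bash

python3 -m inch '[{"gripper":0.4,"dx":0,"dy":0,"dz":0.005,"wx":0,"wy":0,"wz":0},{"gripper":0.4,"dx":0,"dy":0,"dz":0.015,"wx":0,"wy":0,"wz":0},{"gripper":0.4,"dx":0,"dy":0,"dz":0.025,"wx":0,"wy":0,"wz":0},{"gripper":0.4,"dx":0,"dy":0,"dz":0.035,"wx":0,"wy":0,"wz":0},{"gripper":0.4,"dx":0,"dy":0,"dz":0.045,"wx":0,"wy":0,"wz":0}]'
python3 -m inch '[{"gripper":0.4,"dx":0,"dy":0,"dz":0.01,"wx":0,"wy":0,"wz":0},{"gripper":0.4,"dx":0,"dy":0,"dz":0.025,"wx":0,"wy":0,"wz":0},{"gripper":0.4,"dx":0,"dy":0,"dz":0.045,"wx":0,"wy":0,"wz":0},{"gripper":0.4,"dx":0,"dy":0,"dz":0.065,"wx":0,"wy":0,"wz":0},{"gripper":0.4,"dx":0,"dy":0,"dz":0.065,"wx":0,"wy":0,"wz":0}]'
```

```text
clock: 3.95
eef_pos: [635.4, 17.8, 162.1]
eef_rot: [3.141, -0.0, 1.567]
wrist_force: [-0.7, 0.5, -0.1]
finger_gap: 62.0
finger_force: 20.0
clock: 4.37
eef_pos: [636.4, 17.8, 230.5]
eef_rot: [3.135, 0.0, 1.567]
wrist_force: [0.1, -0.7, 0.1]
finger_gap: 62.1
finger_force: 20.0
```

```bash

python3 -m inch '[{"gripper":0.4,"dx":-0.01,"dy":-0.02,"dz":0,"wx":0,"wy":0,"wz":0},{"gripper":0.4,"dx":-0.02,"dy":-0.045,"dz":0,"wx":0,"wy":0,"wz":0},{"gripper":0.4,"dx":-0.035,"dy":-0.07,"dz":0,"wx":0,"wy":0,"wz":0},{"gripper":0.4,"dx":-0.05,"dy":-0.1,"dz":0,"wx":0,"wy":0,"wz":0},{"gripper":0.4,"dx":-0.065,"dy":-0.13,"dz":0,"wx":0,"wy":0,"wz":0}]'
python3 -m inch '[{"gripper":0.4,"dx":-0.015,"dy":-0.03,"dz":0,"wx":0,"wy":0,"wz":0},{"gripper":0.4,"dx":-0.03,"dy":-0.06,"dz":0,"wx":0,"wy":0,"wz":0},{"gripper":0.4,"dx":-0.045,"dy":-0.09,"dz":0,"wx":0,"wy":0,"wz":0},{"gripper":0.4,"dx":-0.06,"dy":-0.12,"dz":0,"wx":0,"wy":0,"wz":0},{"gripper":0.4,"dx":-0.075,"dy":-0.15,"dz":0,"wx":0,"wy":0,"wz":0}]'
python3 -m inch '[{"gripper":0.4,"dx":-0.012,"dy":-0.025,"dz":0,"wx":0,"wy":0,"wz":0},{"gripper":0.4,"dx":-0.022,"dy":-0.05,"dz":0,"wx":0,"wy":0,"wz":0},{"gripper":0.4,"dx":-0.032,"dy":-0.069,"dz":0,"wx":0,"wy":0,"wz":0},{"gripper":0.4,"dx":-0.032,"dy":-0.069,"dz":0,"wx":0,"wy":0,"wz":0},{"gripper":0.4,"dx":-0.032,"dy":-0.069,"dz":0,"wx":0,"wy":0,"wz":0}]'
python3 - <<'E'
from h import *
s=manip.read_state();a=manip.camera("wrist");cv2.imwrite("pics/w3.png",a)
import json;json.dump({k:list(map(float,s[k])) for k in("eef_pos","eef_rot")},open("w3.json","w"));print(s["clock"],s["eef_pos"],s["finger_gap"])
E
```

```text
clock: 4.78
eef_pos: [569.1, -113.1, 224.8]
eef_rot: [-3.141, -0.0, 1.568]
wrist_force: [0.2, -1.0, -1.6]
finger_gap: 61.8
finger_force: 20.0
clock: 5.2
eef_pos: [494.1, -263.4, 225.0]
eef_rot: [-3.141, -0.0, 1.567]
wrist_force: [0.5, 0.5, -1.5]
finger_gap: 62.0
finger_force: 20.0
clock: 5.62
eef_pos: [462.6, -331.7, 224.9]
eef_rot: [-3.141, -0.001, 1.565]
wrist_force: [0.4, -0.1, -1.1]
finger_gap: 62.1
finger_force: 20.0
5.6167 [ 462.61185521 -331.67168572  224.86977677] 62.054925750864
```

View pics/w3.png

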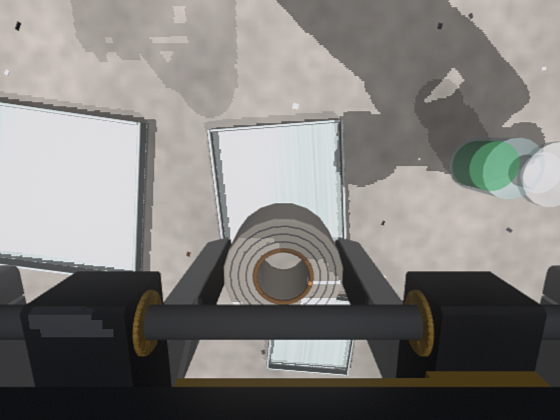

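The roll is held at (283,260). The tray's far corners show at (209,127) and (342,120), with the big tray to the left and the small one peeking out at (310,355).

```bash
python3 - <<'E'
from h import *
import json
s=json.load(open("w3.json"))
A=onz("wrist",(209,127),18,s)[:2];B=onz("wrist",(342,120),18,s)[:2];d=B-A;L=np.linalg.norm(d);u=d/L
print(A,B,L,"centre",(A+B)/2+80*np.array([u[1],-u[0]]))
E
```

```text
[ 376.42901051 -252.78829199] [ 532.19564754 -245.8480449 ] 155.92117316326878 centre [ 457.87322942 -329.23887908]
```

```bash

python3 -m inch '[{"gripper":0.4,"dx":-0.002,"dy":0,"dz":-0.02,"wx":0,"wy":0,"wz":0},{"gripper":0.4,"dx":-0.002,"dy":0,"dz":-0.05,"wx":0,"wy":0,"wz":0},{"gripper":0.4,"dx":-0.002,"dy":0,"dz":-0.085,"wx":0,"wy":0,"wz":0},{"gripper":0.4,"dx":-0.002,"dy":0,"dz":-0.115,"wx":0,"wy":0,"wz":0},{"gripper":0.4,"dx":-0.002,"dy":0,"dz":-0.14,"wx":0,"wy":0,"wz":0}]'
python3 -m inch '[{"gripper":0.4,"dx":0,"dy":0,"dz":-0.015,"wx":0,"wy":0,"wz":0},{"gripper":0.4,"dx":0,"dy":0,"dz":-0.03,"wx":0,"wy":0,"wz":0},{"gripper":0.4,"dx":0,"dy":0,"dz":-0.042,"wx":0,"wy":0,"wz":0},{"gripper":0.4,"dx":0,"dy":0,"dz":-0.05,"wx":0,"wy":0,"wz":0},{"gripper":0.4,"dx":0,"dy":0,"dz":-0.058,"wx":0,"wy":0,"wz":0}]'
python3 -m inch '[{"gripper":0.4,"dx":0,"dy":0,"dz":-0.002,"wx":0,"wy":0,"wz":0},{"gripper":0.4,"dx":0,"dy":0,"dz":-0.004,"wx":0,"wy":0,"wz":0},{"gripper":0.4,"dx":0,"dy":0,"dz":-0.006,"wx":0,"wy":0,"wz":0},{"gripper":0.4,"dx":0,"dy":0,"dz":-0.008,"wx":0,"wy":0,"wz":0},{"gripper":0.4,"dx":0,"dy":0,"dz":-0.01,"wx":0,"wy":0,"wz":0}]'
```

```text
clock: 6.08
eef_pos: [461.2, -329.5, 83.1]
eef_rot: [-3.14, -0.001, 1.569]
wrist_force: [0.5, -0.6, -1.1]
finger_gap: 61.7
finger_force: 20.0
clock: 6.5
eef_pos: [461.6, -330.7, 27.0]
eef_rot: [3.141, 0.0, 1.568]
wrist_force: [0.2, 0.5, -0.6]
finger_gap: 61.8
finger_force: 20.0
clock: 6.92
eef_pos: [461.4, -331.4, 17.8]
eef_rot: [3.141, 0.001, 1.567]
wrist_force: [-0.9, -0.3, -1.5]
finger_gap: 61.9
finger_force: 20.0
```

```bash

python3 -m inch '[{"gripper":0.4,"dx":0,"dy":0,"dz":-0.001,"wx":0,"wy":0,"wz":0},{"gripper":0.4,"dx":0,"dy":0,"dz":-0.002,"wx":0,"wy":0,"wz":0},{"gripper":0.4,"dx":0,"dy":0,"dz":-0.003,"wx":0,"wy":0,"wz":0},{"gripper":0.4,"dx":0,"dy":0,"dz":-0.003,"wx":0,"wy":0,"wz":0},{"gripper":0.4,"dx":0,"dy":0,"dz":-0.003,"wx":0,"wy":0,"wz":0}]'
```

```text
clock: 7.33
eef_pos: [461.2, -331.2, 14.5]
eef_rot: [3.142, 0.0, 1.567]
wrist_force: [-1.0, 0.3, -1.8]
finger_gap: 61.8
finger_force: 20.0
```

```bash

python3 -m inch '[{"gripper":0.4,"dx":0,"dy":0,"dz":-0.0003,"wx":0,"wy":0,"wz":0},{"gripper":0.4,"dx":0,"dy":0,"dz":-0.0006,"wx":0,"wy":0,"wz":0},{"gripper":0.4,"dx":0,"dy":0,"dz":-0.001,"wx":0,"wy":0,"wz":0},{"gripper":0.4,"dx":0,"dy":0,"dz":-0.001,"wx":0,"wy":0,"wz":0},{"gripper":0.4,"dx":0,"dy":0,"dz":-0.001,"wx":0,"wy":0,"wz":0}]'
python3 -m inch '[{"gripper":0.4,"dx":0,"dy":0,"dz":-0.0002,"wx":0,"wy":0,"wz":0},{"gripper":0.4,"dx":0,"dy":0,"dz":-0.0004,"wx":0,"wy":0,"wz":0},{"gripper":0.4,"dx":0,"dy":0,"dz":-0.0007,"wx":0,"wy":0,"wz":0},{"gripper":0.4,"dx":0,"dy":0,"dz":-0.0007,"wx":0,"wy":0,"wz":0},{"gripper":0.4,"dx":0,"dy":0,"dz":-0.0007,"wx":0,"wy":0,"wz":0}]'
```

```text
clock: 7.75
eef_pos: [461.2, -331.2, 13.6]
eef_rot: [3.141, 0.0, 1.567]
wrist_force: [-0.4, 0.6, 2.3]
finger_gap: 62.2
finger_force: 20.0
clock: 8.17
eef_pos: [461.3, -331.3, 13.5]
eef_rot: [3.141, 0.0, 1.567]
wrist_force: [-4.5, 3.0, 11.1]
finger_gap: 61.7
finger_force: 20.0
```

```bash

python3 -m inch '[{"gripper":0.4,"dx":0,"dy":0,"dz":0.0006,"wx":0,"wy":0,"wz":0},{"gripper":0.4,"dx":0,"dy":0,"dz":0.0006,"wx":0,"wy":0,"wz":0},{"gripper":0.7,"dx":0,"dy":0,"dz":0.0006,"wx":0,"wy":0,"wz":0},{"gripper":0.9,"dx":0,"dy":0,"dz":0.0006,"wx":0,"wy":0,"wz":0},{"gripper":0.95,"dx":0,"dy":0,"dz":0.0006,"wx":0,"wy":0,"wz":0}]'
python3 -m inch '[{"gripper":0.95,"dx":0,"dy":0,"dz":0,"wx":0,"wy":0,"wz":0},{"gripper":0.95,"dx":0,"dy":0,"dz":0,"wx":0,"wy":0,"wz":0},{"gripper":0.95,"dx":0,"dy":0,"dz":0,"wx":0,"wy":0,"wz":0},{"gripper":0.95,"dx":0,"dy":0,"dz":0.005,"wx":0,"wy":0,"wz":0},{"gripper":0.95,"dx":0,"dy":0,"dz":0.015,"wx":0,"wy":0,"wz":0}]'
python3 -m inch '[{"gripper":0.95,"dx":0,"dy":0,"dz":0.02,"wx":0,"wy":0,"wz":0},{"gripper":0.95,"dx":0,"dy":0,"dz":0.05,"wx":0,"wy":0,"wz":0},{"gripper":0.95,"dx":0,"dy":0,"dz":0.085,"wx":0,"wy":0,"wz":0},{"gripper":0.95,"dx":0,"dy":0,"dz":0.12,"wx":0,"wy":0,"wz":0},{"gripper":0.95,"dx":0,"dy":0,"dz":0.15,"wx":0,"wy":0,"wz":0}]'
```

```text
clock: 8.58
eef_pos: [461.2, -331.2, 13.2]
eef_rot: [-3.142, -0.0, 1.567]
wrist_force: [0.5, -0.2, -0.4]
finger_gap: 75.9
finger_force: 0.0
clock: 9.0
eef_pos: [460.7, -330.8, 28.0]
eef_rot: [-3.14, -0.001, 1.567]
wrist_force: [-0.4, 0.4, -0.1]
finger_gap: 89.2
finger_force: 0.0
clock: 9.42
eef_pos: [461.2, -331.2, 181.9]
eef_rot: [3.14, 0.001, 1.567]
wrist_force: [0.5, -0.8, -0.0]
finger_gap: 89.4
finger_force: 0.0
```

```bash

python3 -m inch '[{"gripper":0.42,"dx":0.003,"dy":0.025,"dz":0.005,"wx":0,"wy":0,"wz":0},{"gripper":0.42,"dx":0.006,"dy":0.055,"dz":0.008,"wx":0,"wy":0,"wz":0},{"gripper":0.42,"dx":0.01,"dy":0.085,"dz":0.008,"wx":0,"wy":0,"wz":0},{"gripper":0.42,"dx":0.015,"dy":0.115,"dz":0.008,"wx":0,"wy":0,"wz":0},{"gripper":0.42,"dx":0.02,"dy":0.145,"dz":0.008,"wx":0,"wy":0,"wz":0}]' 25
python3 -m inch '[{"gripper":0.42,"dx":0.003,"dy":0.03,"dz":0,"wx":0,"wy":0,"wz":0},{"gripper":0.42,"dx":0.006,"dy":0.06,"dz":0,"wx":0,"wy":0,"wz":0},{"gripper":0.42,"dx":0.01,"dy":0.09,"dz":0,"wx":0,"wy":0,"wz":0},{"gripper":0.42,"dx":0.015,"dy":0.12,"dz":0,"wx":0,"wy":0,"wz":0},{"gripper":0.42,"dx":0.019,"dy":0.15,"dz":0,"wx":0,"wy":0,"wz":0}]'
python3 -m inch '[{"gripper":0.42,"dx":0,"dy":0.025,"dz":0,"wx":0,"wy":0,"wz":0},{"gripper":0.42,"dx":0,"dy":0.045,"dz":0,"wx":0,"wy":0,"wz":0},{"gripper":0.42,"dx":0,"dy":0.054,"dz":0,"wx":0,"wy":0,"wz":0},{"gripper":0.42,"dx":0,"dy":0.054,"dz":0,"wx":0,"wy":0,"wz":0},{"gripper":0.42,"dx":0,"dy":0.054,"dz":0,"wx":0,"wy":0,"wz":0}]'
python3 - <<'E'
from h import *
s=manip.read_state();a=manip.camera("wrist");b=manip.camera("scene")
c=np.vstack([a,np.pad(b[150:300,100:380],((0,0),(0,280),(0,0)))]);cv2.imwrite("pics/w4.png",c)
import json;json.dump({k:list(map(float,s[k])) for k in("eef_pos","eef_rot")},open("w4.json","w"));print(s["clock"],s["eef_pos"],s["finger_gap"])
E
```

```text
clock: 9.83
eef_pos: [481.1, -184.9, 187.6]
eef_rot: [3.14, 0.001, 1.567]
wrist_force: [0.9, -0.0, 0.6]
finger_gap: 59.6
finger_force: 0.0
clock: 10.25
eef_pos: [500.2, -34.7, 187.5]
eef_rot: [3.14, 0.0, 1.567]
wrist_force: [-0.1, -1.3, -0.0]
finger_gap: 39.7
finger_force: 0.0
clock: 10.67
eef_pos: [500.2, 17.4, 186.8]
eef_rot: [3.141, 0.0, 1.568]
wrist_force: [0.5, -1.0, -0.3]
finger_gap: 39.5
finger_force: 0.0
10.6667 [500.21511893  17.44019016 186.80965038] 39.49463655671858
```

View pics/w4.png

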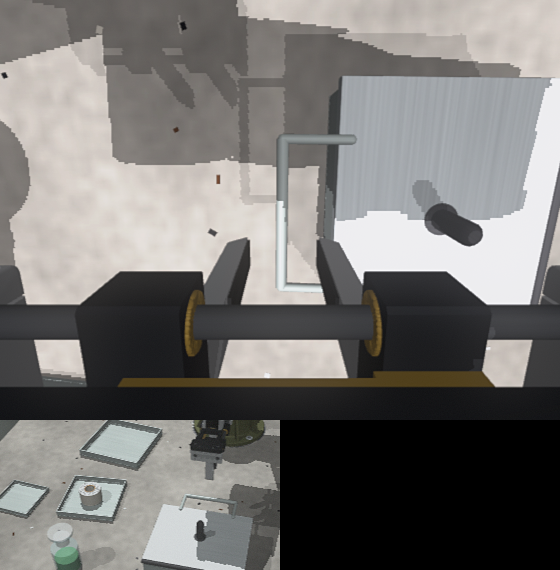

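The roll lies flat in the right tray, seen at (90,495) in the inset. The bar runs vertically at column 282, rows 136 to 289, centred between the fingers. I descend onto it next.

```bash

python3 -m inch '[{"gripper":0.42,"dx":0,"dy":0,"dz":-0.025,"wx":0,"wy":0,"wz":0},{"gripper":0.42,"dx":0,"dy":0,"dz":-0.05,"wx":0,"wy":0,"wz":0},{"gripper":0.42,"dx":0,"dy":0,"dz":-0.075,"wx":0,"wy":0,"wz":0},{"gripper":0.42,"dx":0,"dy":0,"dz":-0.095,"wx":0,"wy":0,"wz":0},{"gripper":0.42,"dx":0,"dy":0,"dz":-0.103,"wx":0,"wy":0,"wz":0}]'
python3 -m inch '[{"gripper":0.42,"dx":0,"dy":0,"dz":0,"wx":0,"wy":0,"wz":0},{"gripper":0.2,"dx":0,"dy":0,"dz":0,"wx":0,"wy":0,"wz":0},{"gripper":0.15,"dx":0,"dy":0,"dz":0,"wx":0,"wy":0,"wz":0},{"gripper":0.1,"dx":0,"dy":0,"dz":0,"wx":0,"wy":0,"wz":0},{"gripper":0.05,"dx":0,"dy":0,"dz":0,"wx":0,"wy":0,"wz":0}]' 25
python3 -m inch '[{"gripper":0,"dx":0,"dy":0,"dz":0,"wx":0,"wy":0,"wz":0},{"gripper":0,"dx":0,"dy":0,"dz":0,"wx":0,"wy":0,"wz":0},{"gripper":0,"dx":0,"dy":0,"dz":0,"wx":0,"wy":0,"wz":0},{"gripper":0,"dx":0,"dy":0,"dz":0,"wx":0,"wy":0,"wz":0},{"gripper":0,"dx":0,"dy":0,"dz":0,"wx":0,"wy":0,"wz":0}]' 25
```

```text
clock: 11.18
eef_pos: [499.0, 16.8, 80.8]
eef_rot: [-3.138, -0.0, 1.566]
wrist_force: [-0.2, -0.5, -0.1]
finger_gap: 39.5
finger_force: 0.0
clock: 11.6
eef_pos: [500.6, 17.8, 84.3]
eef_rot: [3.14, 0.0, 1.567]
wrist_force: [-0.0, -0.1, 1.0]
finger_gap: 16.4
finger_force: 0.0
clock: 12.02
eef_pos: [499.2, 17.8, 83.9]
eef_rot: [-3.139, 0.0, 1.567]
wrist_force: [-11.4, -1.4, 10.3]
finger_gap: 8.8
finger_force: 25.0
```

```bash
python3 -c "
import numpy as np
for a in range(5,51,5):
  t=np.radians(a);c,s=np.cos(t),np.sin(t);x=-230*c+3*s;z=230*s+3*c;print(a,round(x+230,1),round(z-3,1))"
```

```text
5 1.1 20.0
10 4.0 39.9
15 8.6 59.4
20 14.9 78.5
25 22.8 96.9
30 32.3 114.6
35 43.3 131.4
40 55.7 147.1
45 69.5 161.8
50 84.5 175.1
```

```bash

python3 -m inch '[{"gripper":0,"dx":0,"dy":0,"dz":0.008,"wx":0,"wy":0,"wz":0},{"gripper":0,"dx":0.001,"dy":0,"dz":0.016,"wx":0,"wy":0,"wz":0},{"gripper":0,"dx":0.0015,"dy":0,"dz":0.024,"wx":0,"wy":0,"wz":0},{"gripper":0,"dx":0.0025,"dy":0,"dz":0.032,"wx":0,"wy":0,"wz":0},{"gripper":0,"dx":0.004,"dy":0,"dz":0.04,"wx":0,"wy":0,"wz":0}]'

```

```text
clock: 12.43
eef_pos: [503.0, 17.7, 123.8]
eef_rot: [-3.138, 0.0, 1.567]
wrist_force: [-8.2, -1.0, -1.0]
finger_gap: 9.3
finger_force: 25.0
```

```bash

python3 -m inch '[{"gripper":0,"dx":0.001,"dy":0,"dz":0.008,"wx":0,"wy":0,"wz":0},{"gripper":0,"dx":0.003,"dy":0,"dz":0.016,"wx":0,"wy":0,"wz":0},{"gripper":0,"dx":0.005,"dy":0,"dz":0.0235,"wx":0,"wy":0,"wz":0},{"gripper":0,"dx":0.0075,"dy":0,"dz":0.031,"wx":0,"wy":0,"wz":0},{"gripper":0,"dx":0.0105,"dy":0,"dz":0.0385,"wx":0,"wy":0,"wz":0}]'

```

```text
clock: 12.85
eef_pos: [513.5, 17.6, 162.5]
eef_rot: [-3.138, 0.0, 1.567]
wrist_force: [-13.3, -3.1, 1.5]
finger_gap: 9.3
finger_force: 25.0
```

```bash

python3 -m inch '[{"gripper":0,"dx":0.0025,"dy":0,"dz":0.0075,"wx":0,"wy":0,"wz":0},{"gripper":0,"dx":0.0055,"dy":0,"dz":0.015,"wx":0,"wy":0,"wz":0},{"gripper":0,"dx":0.009,"dy":0,"dz":0.022,"wx":0,"wy":0,"wz":0},{"gripper":0,"dx":0.0125,"dy":0,"dz":0.029,"wx":0,"wy":0,"wz":0},{"gripper":0,"dx":0.0165,"dy":0,"dz":0.036,"wx":0,"wy":0,"wz":0}]'

```

```text
clock: 13.27
eef_pos: [530.3, 17.4, 198.8]
eef_rot: [-3.139, 0.001, 1.567]
wrist_force: [-12.6, -3.2, 4.2]
finger_gap: 9.3
finger_force: 25.0
```

```bash

python3 -m inch '[{"gripper":0,"dx":0.004,"dy":0,"dz":0.007,"wx":0,"wy":0,"wz":0},{"gripper":0,"dx":0.008,"dy":0,"dz":0.0137,"wx":0,"wy":0,"wz":0},{"gripper":0,"dx":0.0125,"dy":0,"dz":0.0203,"wx":0,"wy":0,"wz":0},{"gripper":0,"dx":0.0175,"dy":0,"dz":0.0267,"wx":0,"wy":0,"wz":0},{"gripper":0,"dx":0.0225,"dy":0,"dz":0.033,"wx":0,"wy":0,"wz":0}]'

```

```text
clock: 13.68
eef_pos: [553.2, 17.1, 232.3]
eef_rot: [-3.14, 0.001, 1.567]
wrist_force: [-8.7, -4.9, 4.2]
finger_gap: 9.2
finger_force: 25.0
```

```bash

python3 -m inch '[{"gripper":0,"dx":0.0052,"dy":0,"dz":0.006,"wx":0,"wy":0,"wz":0},{"gripper":0,"dx":0.0105,"dy":0,"dz":0.012,"wx":0,"wy":0,"wz":0},{"gripper":0,"dx":0.0162,"dy":0,"dz":0.0175,"wx":0,"wy":0,"wz":0},{"gripper":0,"dx":0.0222,"dy":0,"dz":0.023,"wx":0,"wy":0,"wz":0},{"gripper":0,"dx":0.0283,"dy":0,"dz":0.028,"wx":0,"wy":0,"wz":0}]'
python3 -m inch '[{"gripper":0,"dx":0,"dy":0,"dz":0,"wx":0,"wy":0,"wz":0},{"gripper":0,"dx":0,"dy":0,"dz":0,"wx":0,"wy":0,"wz":0},{"gripper":0,"dx":0,"dy":0,"dz":0,"wx":0,"wy":0,"wz":0},{"gripper":0,"dx":0,"dy":0,"dz":0,"wx":0,"wy":0,"wz":0},{"gripper":0,"dx":0,"dy":0,"dz":0,"wx":0,"wy":0,"wz":0}]'
python3 - <<'E'
from h import *
s=manip.read_state();a=manip.camera("side");b=manip.camera("wrist")
c=np.hstack([cv2.resize(a[110:330,180:400],(400,400)),cv2.resize(b,(400,300))[:300].copy() if 0 else np.pad(cv2.resize(b,(400,300)),((0,100),(0,0),(0,0)))])
cv2.imwrite("pics/end.png",c);print(s["qd"].round(4))
E
```

```text
clock: 14.1
eef_pos: [581.6, 16.9, 261.1]
eef_rot: [3.142, 0.002, 1.566]
wrist_force: [-11.8, -6.9, 9.7]
finger_gap: 9.2
finger_force: 25.0
clock: 14.52
eef_pos: [581.5, 16.9, 261.0]
eef_rot: [3.141, 0.002, 1.566]
wrist_force: [-11.3, -6.7, 10.4]
finger_gap: 8.9
finger_force: 25.0
[ 0.0015  0.0006 -0.0004  0.0016 -0.0008  0.0018]
```

View pics/end.png

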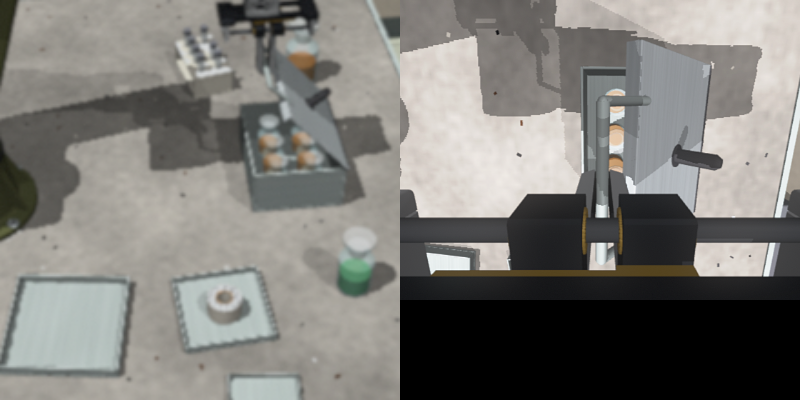

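The lid is held open and steady: the bar's centre is at z of about 280 mm, which is about 50°. The roll lies flat in the middle tray, and the rack and bottles have not moved.

```bash
python3 -c "
from cell import manip
print(manip.sign_off())"
```

```text
the job is handed in; nothing more can be done
None
```

I handed the job in at about 14.6 s: the tape roll lies flat in the middle-sized tray, and the arm is holding the lid steady at about 50°; the rack and both bottles were not touched.

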